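Index the sample carousel to its pick-up post

TASK

Bring the dropper bottle in the sample carousel round to the pick-up post, so that its compartment stands at the post's pointer. Work the carousel only with its hand lever: push the upright handle to the right to the end of its travel, let it come back, and repeat, one compartment per stroke. Do not touch the tray or the bottle with the robot, leave the bottle upright, and let go of the lever at the end.

Things in the scene. Friction and masses are not known exactly. Their poses are not given: they have to be found in the camera images.
- carousel: White tray, 166 mm across, ten compartments of 36 degrees, walls to 45 mm above the worktop, on a steel ratchet wheel (188 mm across) and a fixed grey base (208 mm, 10 mm high). Origin on its vertical axis at worktop level. The lever turns it only counter-clockwise from above; each full stroke ends one compartment further. It stays put between strokes. Two other compartments hold short amber jars.
- lever_grip (a point): Centre of the top of the lever's upright handle: grey, 18 mm thick, 53 to 120 mm above the worktop, 132 mm from the carousel's axis, about which it swings. At the start it is at its left stop (robot's side). 41 degrees counter-clockwise from above (to the right) to a firm stop, against 2 to 6 N; stroke it at least 39 degrees. A spring brings it back; let it return fully to catch the next tooth.
- dropper: The dropper bottle: amber glass, black cap and rubber teat, 31 mm in diameter, 105 mm high, standing loose in one compartment, 32 mm above the worktop. The origin is the centre of its underside, 62 mm from the carousel's axis; z up. At the start it is two, three or four compartments short of the pick-up point.
- pickup (a point): The pick-up point: fixed, 62 mm from the carousel's axis and 32 mm above the worktop, where the centre of the bottle's underside must come. The aluminium pick-up post (16 mm wide, 74 mm high) with its dark pointer stands on the base 52 mm further out, on the far side of the carousel, and points at it.
There are look-alikes about, which are no part of the job. Leave any purple or red look-alike of the dropper alone.

How it is judged:
By the outcome, as a careful person would: the job done as asked, in the order asked, and still so for the second after the job is handed in, with the robot touching nothing.
It also fails if it takes over 54 s, if anything falls off the work surface, if the arm or the gripper's body presses on something with over 40 N, if the wrist force passes 120 N, or if a joint passes its speed limit or range.

ROBOT

A 6-joint arm with a two-finger parallel gripper is mounted at the origin on a cart in front of the work surface, level with it; the furniture and walls round the work are solid. World frame = base frame: x ahead of the robot, y to its left, z up, the work surface at z = 0. Lengths are in mm, angles in rad, forces in N, time in s.
With the tool pointing down it reaches from about 400 to 925 mm from the base axis. Payload 12.5 kg.
Tool frame: the origin (TCP) lies at the centre of the arm's flange, where the gripper is bolted on; the fingertips stand 190 mm ahead of it and the grasp point (between the pads) lies env.grip_point_offset ahead of it (env.grip_point_offset is the distance from the TCP to the grasp point, in mm); z points along the fingers, x is the direction in which the jaws open and shut, and the axes are right-handed (so a half turn about z gives the same grasp; the last joint's range is limited). The gripper opens to 95 mm and grips with 3 to 60 N. Pads are 20 mm wide; open, the fingers measure 119 mm over their backs; the gripper's body (75 mm by 180 mm) begins 59 mm behind the grasp point.
Start: joints at [1.017, 0.491, 1.559, -0, 1.092, -0.106], TCP at [270.592, 563.387, 404.761] pointing down, gripper open.
Joint ranges: [-3.1, 3.1], [-0.84, 2.19], [0.05, 2.79], [-1.13, 4.28], [0.06, 2.93], [-2.69, 2.69]. Speed limits (rad/s): [2.22, 2.22, 2.79, 3.14, 3.14, 3.14].

INTERFACE

Orientations are given as [roll, pitch, yaw] about the fixed x, y, z axes, in that order (R = Rz(yaw) Ry(pitch) Rx(roll)).
In Python, from cell import state, read_camera, camera_model, job_done, env gives the robot as it stands.
- The arm moves only by the tool arm_command, never from a script. Its argument "steps" is a list of rows, each a list of 6 numbers: the shift along the tool's x, y, z in cm, then the turn, a rotation vector about the tool's x, y, z in degrees. In form: [[dx, dy, dz, rx, ry, rz], ...]. A call has 1 to 12 rows; each row is the pose to reach, as a shift and turn from the pose commanded when the call began, along the tool's axes at that moment; what a row does not reach only later rows make up. A row lasts 1/12 s, in which the tool goes at most 41.7 mm and 7.16 degrees, less where a joint would pass 70% of its speed; a pose out of reach is approached as far as the arm can. A call with a gripper value outside its range is refused whole. "jaw" is the finger opening in cm, from 0 to 9.51, set as the call begins (left out, the last holds). The fingers move at their own pace and stop on an object; the grip force is fixed at half the most. Time passes only in rows, so rows that repeat a pose let the fingers close. It gives the time, the measured TCP pose, the force and the opening at its end, in the units of the state.
- state(): the state, without advancing time (a new reading comes with each control period).
- read_camera(name): name is "scene" or "top"; returns the picture (420x560x3 uint8, red, green, blue); there is no depth.
- camera_model(name): a dict with "K" (3x3 intrinsics, pixels), "xyz" and "rotation" of the camera in the world. Camera axes: x right, y up, looking along -z (the intrinsics and any distortion apply to the point x, -y, -z); pixel columns grow to the right and rows downward; lengths in mm; the calibration is good to about 2 mm. A picture is of the moment at which its call begins. camera_model takes no time and is no camera call.
- job_done(): hands the job in, once; it reports no verdict.
The state is a dict: "t": time; "joints": joint angles; "qvel": joint speeds; "tau": joint torques, N m; "eef_pos": TCP position; "tcp_rot": TCP orientation; "ft_force": force on the tool from outside, world axes, zero at the start; "moment": the same for the moment, N m; "opening": opening from 0.0 (shut) to 1.0 (fully open).
Only numpy, scipy, OpenCV 4.12 (cv2) and the standard library are available. Lean on these libraries where they do the work, as an engineer would, in place of code of your own. Each camera call takes 0.05 s, during which the arm holds its last target. There are 200 camera calls.

## Working session

There is one attempt and no reset: what is moved stays moved. The work goes in short steps, Python scripts to look and compute and a tool call to move; the robot and the scene stay as the last step left them, time stands still between calls to the robot, and variables do not carry over. Pictures are saved under pics/ and viewed, about 8 in all and at most 12, crops included, and the job is handed in when it is done.

Besides the shell and the picture viewer there is one more tool, called after ">>>" as name(argument=value, ...), one argument or row to a line, values as JSON. arm_command: Moves the arm, as the interface text tells. Its arguments: {"type":"object","properties":{"steps":{"type":"array"},"jaw":{"type":"number"}},"required":["steps"]}

```bash
mkdir -p pics; ls; cat > h.py <<'E'
import numpy as np,cv2
from cell import *
def ray(n,u,v):
    m=camera_model(n);K=np.array(m["K"]);R=np.array(m["rotation"])
    p=cv2.undistortPoints(np.array([[[u,v]]],float),K,np.array(m.get("dist",m.get("distortion",np.zeros(5))),float))[0,0]
    return np.array(m["xyz"],float),R@np.array([p[0],-p[1],-1])
def on(n,u,v,z):
    o,d=ray(n,u,v);return o+d*(z-o[2])/d[2]
def proj(n,P):
    m=camera_model(n);R=np.array(m["rotation"]);c=R.T@(np.array(P,float)-np.array(m["xyz"]));
    q=np.array(m["K"])@np.array([c[0],-c[1],-c[2]]);return q[:2]/q[2]
def snap(n,f):
    im=read_camera(n)[:,:,::-1].copy();cv2.imwrite("pics/"+f,im);return im
E
python3 - <<'E'
from h import *
a=snap("scene","s0.png");b=snap("top","t0.png")
for n in("scene","top"):print(camera_model(n))
print(state(),env.grip_point_offset)
E
```

```text
pics
{'K': array([[417.99706512,   0.        , 278.3648008 ],
       [  0.        , 417.99706512, 203.49840731],
       [  0.        ,   0.        ,   1.        ]]), 'xyz': array([ 211.21182506, -729.736938  ,  518.7428203 ]), 'rotation': array([ 1.05812216, -0.02761975, -0.47055999])}
{'K': array([[532.73320771,   0.        , 277.55545492],
       [  0.        , 532.73320771, 218.81600537],
       [  0.        ,   0.        ,   1.        ]]), 'xyz': array([ 387.30366169,  -79.44721035, 1011.09763784]), 'rotation': array([ 0.1719253 , -0.005356  , -1.58677344])}
{'t': 0.1, 'joints': array([ 1.01741260e+00,  4.91491403e-01,  1.55938527e+00,  4.07825125e-05,
        1.09168257e+00, -1.05597205e-01]), 'qvel': array([-0.00107039, -0.0034048 , -0.00119501,  0.00208633,  0.00052188,
        0.00015076]), 'tau': array([ 2.37593798e-03, -6.13621402e+01, -2.58614856e+01,  6.93867705e-02,
        4.69580793e-02, -2.79891822e-06]), 'eef_pos': array([270.56884059, 563.36981146, 404.22610072]), 'tcp_rot': array([-3.14145480e+00,  9.57390260e-04,  1.12299105e+00]), 'ft_force': array([ 0.51021285, -0.25870819,  0.35457993]), 'moment': array([ 0.01236212, -0.02176487,  0.05195407]), 'opening': 0.9992703591309486} 171.3
```

View pics/t0.png

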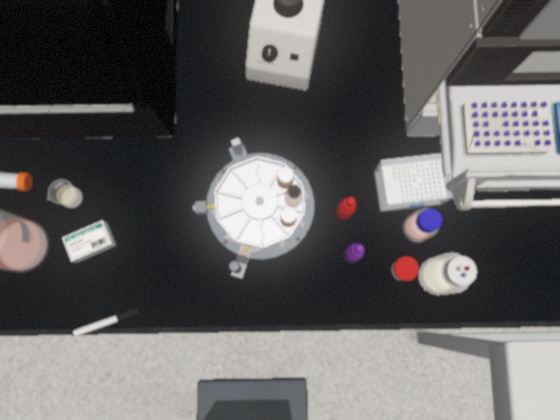

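View pics/s0.png

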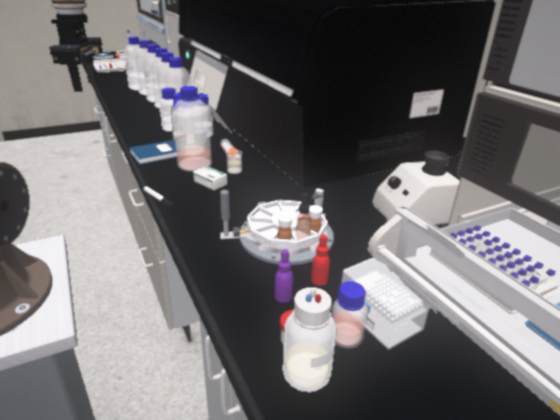

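```bash
sed -i 's/^from cell.*/from cell import *\nfrom scipy.spatial.transform import Rotation as Ro/; s/R=np.array(m\["rotation"\])/R=Ro.from_euler("xyz",m["rotation"]).as_matrix()/' h.py
python3 - <<'E'
from h import *
a=cv2.imread("pics/s0.png");b=cv2.imread("pics/t0.png")
A=cv2.resize(a[180:265,200:345],None,fx=5.3,fy=5.3,interpolation=2)[:450,:768]
B=cv2.resize(b[130:290,185:325],None,fx=3.7,fy=3.7,interpolation=2)
cv2.imwrite("pics/c0.png",B);cv2.imwrite("pics/c1.png",A)
print(on("top",261,205,5),on("top",260,201,45),on("top",236,268,120),on("top",238,146,74),on("top",200,207,60))
print(on("scene",225,192,120))
print(proj("scene",[270,563,404-190]))
E
```

```text
[589.3686391  -56.18838719   5.        ] [588.91124167 -55.34302252  45.        ] [459.61538263 -15.95776787 120.        ] [686.09477184 -16.9222996   74.        ] [576.26836681  53.42494147  60.        ]
[464.89860228 -16.26347142 120.        ]
[84.67684974 87.11242999]
```

View pics/c0.png

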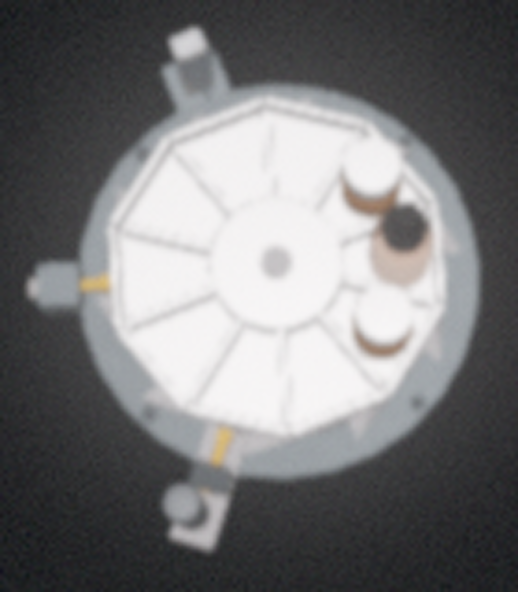

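View pics/c1.png

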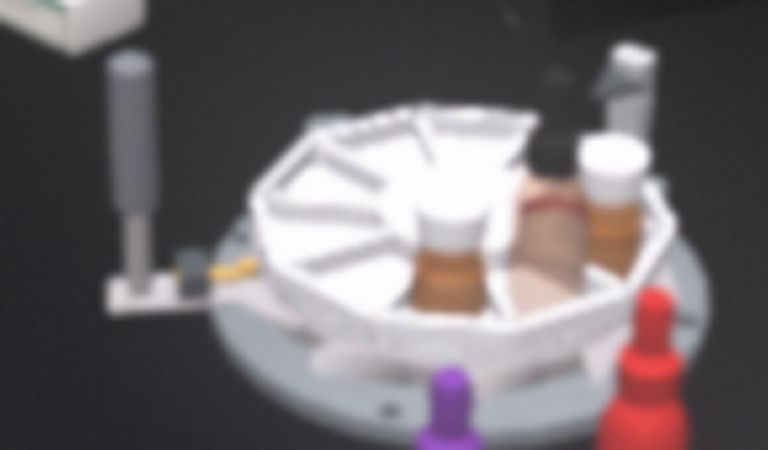

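```bash
python3 - <<'E'
from h import *
b=cv2.imread("pics/t0.png").astype(int)
# tray white mask -> rim ellipse centre
m=((b.min(2)>190)).astype(np.uint8);m[:, :200]=0;m[:150]=0;m[265:]=0;m[:,320:]=0
m=cv2.morphologyEx(m,cv2.MORPH_CLOSE,np.ones((9,9)))
c=max(cv2.findContours(m,0,2)[0],key=cv2.contourArea);h=np.array([on("top",*p[0],45)[:2] for p in cv2.convexHull(c)],np.float32)
print("tray",cv2.minEnclosingCircle(h))
C=np.array([589,-55.5])
f=lambda u,v:(185+u/3.7-.4,130+v/3.7-.4)
for n,u,v,z in[("post",188,42,74),("drop",405,225,137),("hub",276,262,45),("lever",184,503,120),("jarA",373,165,75),("jarB",384,312,75)]:
    P=on("top",*f(u,v),z)[:2];d=P-C;print(n,P,np.hypot(*d),np.degrees(np.arctan2(d[1],d[0])))
g=lambda u,v:(200+u/5.3-.4,180+v/5.3-.4)
for n,u,v,z in[("post",634,52,74),("drop",560,75,137),("lever",131,62,120)]:
    P=on("scene",*g(u,v),z)[:2];d=P-C;print(n,P,np.hypot(*d),np.degrees(np.arctan2(d[1],d[0])))
for a,bb in[((405,225),(560,75)),((184,503),(131,58))]:
    o1,d1=ray("top",*f(*a));o2,d2=ray("scene",*g(*bb))
    s=np.linalg.lstsq(np.c_[d1,-d2],o2-o1,rcond=None)[0];print(o1+d1*s[0],o2+d2*s[1])
E
```

```text
tray ((587.396728515625, -53.85590362548828), 88.43153381347656)
post [695.7737809  -12.21521043] 115.21377215868125 22.067033886239557
drop [ 587.03535697 -115.07144994] 59.60383771072636 -91.88890768450344
hub [590.04695996 -53.86382468] 1.9424713238309037 57.38553314402651
lever [463.75685603 -13.17810669] 132.20055886883503 161.3289713551112
jarA [ 631.49519379 -102.58324456] 63.424548979063935 -47.93202742523847
jarB [ 558.32634689 -106.54214005] 59.549752782838944 -121.00366279610778
post [697.45915827 -10.23014965] 117.52764935990274 22.65520607977523
drop [ 593.73169427 -116.74762882] 61.4301307725528 -85.58238110811929
lever [464.71427081 -12.83367394] 131.40531898984935 161.05305167438078
[ 587.20953541 -115.10251649  136.23773258] [ 593.04695039 -117.84493306  137.68335289]
[463.57639849 -13.33452604 122.10331678] [464.49822951 -13.62889997 122.16051481]
```

Candidates (top view, full-image pixels): the black-capped bottle at (294,191), the white-lidded amber jars at (286,175) and (289,214), the red one at (346,207) and the purple one at (354,253). The dropper is the black-capped one. The crop confirms it, and ray intersection puts its top at z≈137 and r≈61.
- **Post:** the aluminium post with the dark pointer is at (236,141), angle 22°. The dropper is at about −87°, so it is 3 compartments short.
- **Lever:** the grip is at (464,−13), r=132 and z≈121. All of these match the sizes given.

Next I move to the left of the handle with the fingers shut.

>>> arm_command(
  steps=[
    [-37.9,40.8,0,0,0,-25.7],
    [-37.9,40.8,0,0,0,-25.7],
    [-37.9,40.8,0,0,0,-25.7],
    [-37.9,40.8,0,0,0,-25.7],
    [-37.9,40.8,0,0,0,-25.7],
    [-37.9,40.8,0,0,0,-25.7],
    [-37.9,40.8,0,0,0,-25.7],
    [-37.9,40.8,0,0,0,-25.7],
    [-37.9,40.8,0,0,0,-25.7],
    [-37.9,40.8,0,0,0,-25.7],
    [-37.9,40.8,0,0,0,-25.7],
    [-37.9,40.8,0,0,0,-25.7],
  ],
  jaw=0,
)

```text
t: 1.1
eef_pos: [452.9, 98.1, 404.7]
tcp_rot: [3.142, -0.0, 1.572]
ft_force: [1.1, 0.9, -0.5]
opening: 0.214
```

>>> arm_command(
  steps=[
    [-2.8,0.9,0,0,0,0],
    [-5.6,1.8,0,0,0,0],
    [-5.6,1.8,3.5,0,0,0],
    [-5.6,1.8,7,0,0,0],
    [-5.6,1.8,10,0,0,0],
    [-5.6,1.8,13.2,0,0,0],
    [-5.6,1.8,13.2,0,0,0],
    [-5.6,1.8,13.2,0,0,0],
  ],
)

```text
t: 1.77
eef_pos: [470.8, 44.1, 272.2]
tcp_rot: [-3.138, -0.0, 1.572]
ft_force: [-0.5, -0.3, 0.9]
opening: 0.006
```

```bash
python3 - <<'E'
from h import *
a=snap("scene","s1.png");b=snap("top","t1.png")
A=cv2.resize(a[130:270,160:360],None,fx=3,fy=3,interpolation=2)
B=cv2.resize(b[150:300,190:320],None,fx=2.8,fy=2.8,interpolation=2)
o=np.zeros((420,964,3),np.uint8);o[:A.shape[0],:600]=A;o[:420,600:600+364]=B[:420]
cv2.imwrite("pics/c2.png",cv2.resize(o,None,fx=.82,fy=.82));print(state()["eef_pos"],state()["ft_force"],state()["opening"])
E
```

```text
[471.1150972   44.20445052 274.11994407] [0.8428609  0.09173573 0.74344182] 0.003918726565187869
```

View pics/c2.png

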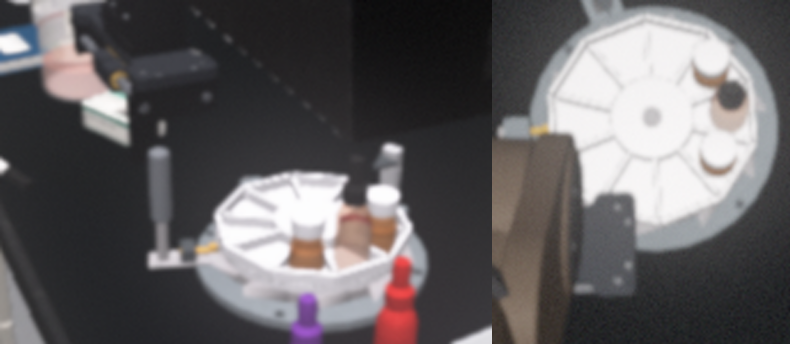

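>>> arm_command(
  steps=[
    [-1.5,-0.3,0,0,0,0],
    [-2.7,-0.6,0,0,0,0],
    [-3.3,-0.7,0,0,0,0],
    [-3.8,-0.9,0,0,0,0],
    [-4.3,-1.0,0,0,0,0],
    [-4.8,-1.1,0,0,0,0],
    [-5.3,-1.2,0,0,0,0],
    [-5.8,-1.25,0,0,0,0],
    [-6.3,-1.3,0,0,0,0],
    [-6.8,-1.35,0,0,0,0],
    [-7.3,-1.4,0,0,0,0],
    [-7.8,-1.4,0,0,0,0],
  ],
)

```text
t: 2.87
eef_pos: [456.3, -34.0, 272.5]
tcp_rot: [-3.14, -0.001, 1.572]
ft_force: [-3.2, 4.4, 0.9]
opening: 0.008
```

>>> arm_command(
  steps=[
    [-0.5,0,0,0,0,0],
    [-1.0,0,0,0,0,0],
    [-1.5,0.1,0,0,0,0],
    [-2.0,0.2,0,0,0,0],
    [-2.5,0.3,0,0,0,0],
    [-3.0,0.4,0,0,0,0],
    [-3.5,0.5,0,0,0,0],
    [-4.0,0.6,0,0,0,0],
    [-4.2,0.7,0,0,0,0],
    [-4.4,0.8,0,0,0,0],
  ],
)

```text
t: 3.7
eef_pos: [464.3, -77.9, 272.3]
tcp_rot: [-3.139, -0.001, 1.571]
ft_force: [-3.2, 4.5, 0.5]
opening: 0.003
```

>>> arm_command(
  steps=[
    [-0.3,0.1,0,0,0,0],
    [-0.5,0.2,0,0,0,0],
    [-0.7,0.3,0,0,0,0],
    [-0.7,0.3,0,0,0,0],
  ],
)

```text
t: 4.03
eef_pos: [467.8, -85.1, 272.5]
tcp_rot: [-3.141, -0.0, 1.571]
ft_force: [-1.3, 3.8, -1.1]
opening: 0.006
```

>>> arm_command(
  steps=[
    [-0.2,0.1,0,0,0,0],
    [-0.4,0.2,0,0,0,0],
    [-0.4,0.2,0,0,0,0],
  ],
)

```text
t: 4.28
eef_pos: [468.9, -87.7, 272.3]
tcp_rot: [-3.137, -0.003, 1.571]
ft_force: [-6.4, 19.5, 5.3]
opening: 0.003
```

>>> arm_command(
  steps=[
    [0.8,-0.3,0,0,0,0],
    [1.6,-0.6,0,0,0,0],
    [2.5,-0.9,0,0,0,0],
    [3.4,-1.1,0,0,0,0],
    [4.3,-1.2,0,0,0,0],
    [5.2,-1.2,0,0,0,0],
    [6.1,-1.2,0,0,0,0],
    [7.0,-1.1,0,0,0,0],
    [8.0,-0.9,0,0,0,0],
    [9.0,-0.6,0,0,0,0],
    [10.0,-0.5,0,0,0,0],
    [12.0,-0.4,0,0,0,0],
  ],
)

```text
t: 5.28
eef_pos: [466.1, 31.5, 272.7]
tcp_rot: [3.141, 0.0, 1.571]
ft_force: [0.6, -0.2, 0.0]
opening: 0.005
```

>>> arm_command(
  steps=[
    [0.5,0,0,0,0,0],
    [0.5,0,0,0,0,0],
    [0.5,0,0,0,0,0],
    [0.5,0,0,0,0,0],
  ],
)

```text
t: 5.62
eef_pos: [465.7, 35.8, 272.7]
tcp_rot: [-3.142, -0.0, 1.571]
ft_force: [-0.1, 0.5, -0.3]
opening: 0.002
```

```bash
cat > look.py <<'E'
import sys
from h import *
k=sys.argv[1]
a=snap("scene",f"s{k}.png");b=snap("top",f"t{k}.png")
A=cv2.resize(a[130:270,160:360],None,fx=3,fy=3,interpolation=2)
B=cv2.resize(b[130:280,190:320],None,fx=2.8,fy=2.8,interpolation=2)
o=np.zeros((420,964,3),np.uint8);o[:A.shape[0],:600]=A;o[:420,600:600+364]=B[:420]
cv2.imwrite(f"pics/c{k}.png",cv2.resize(o,None,fx=.82,fy=.82));s=state();print(s["t"],s["eef_pos"],s["ft_force"])
E
python3 look.py 10
```

```text
5.7167 [465.72904882  35.60485148 272.73528661] [-0.93214876 -1.10388823  0.74070995]
```

View pics/c10.png

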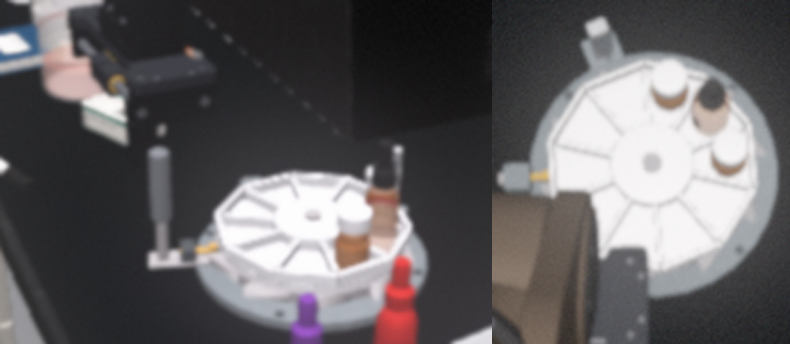

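The picture shows the tray one step on, with the bottle upright beside the far-right wall at crop (712,100). The lever is back at its start, with the handle top at (160,150) as before. Second stroke.

>>> arm_command(
  steps=[
    [-1.2,-0.1,0,0,0,0],
    [-2.4,-0.1,0,0,0,0],
    [-3.0,-0.2,0,0,0,0],
    [-3.5,-0.3,0,0,0,0],
    [-4.0,-0.5,0,0,0,0],
    [-4.5,-0.6,0,0,0,0],
    [-5.0,-0.7,0,0,0,0],
    [-5.5,-0.75,0,0,0,0],
    [-6.0,-0.8,0,0,0,0],
    [-6.5,-0.85,0,0,0,0],
    [-7.0,-0.9,0,0,0,0],
    [-7.5,-0.9,0,0,0,0],
  ],
)

```text
t: 6.72
eef_pos: [456.2, -38.9, 272.6]
tcp_rot: [-3.14, -0.001, 1.572]
ft_force: [-4.2, 5.0, 0.7]
opening: 0.001
```

>>> arm_command(
  steps=[
    [-0.5,0,0,0,0,0],
    [-1.0,0.1,0,0,0,0],
    [-1.5,0.2,0,0,0,0],
    [-2.0,0.3,0,0,0,0],
    [-2.5,0.4,0,0,0,0],
    [-3.0,0.5,0,0,0,0],
    [-3.5,0.65,0,0,0,0],
    [-3.9,0.85,0,0,0,0],
    [-4.3,1.0,0,0,0,0],
    [-4.6,1.1,0,0,0,0],
    [-4.6,1.1,0,0,0,0],
  ],
)

```text
t: 7.63
eef_pos: [467.7, -85.2, 272.6]
tcp_rot: [-3.141, -0.0, 1.571]
ft_force: [-1.4, 2.5, 0.1]
opening: 0.007
```

>>> arm_command(
  steps=[
    [-0.2,0.1,0,0,0,0],
    [-0.4,0.2,0,0,0,0],
    [-0.4,0.2,0,0,0,0],
  ],
)

```text
t: 7.88
eef_pos: [468.8, -87.6, 272.4]
tcp_rot: [-3.137, -0.003, 1.571]
ft_force: [-4.9, 18.5, 4.8]
opening: 0.002
```

Firm stop again, at the same place. Returning the lever.

>>> arm_command(
  steps=[
    [0.8,-0.3,0,0,0,0],
    [1.6,-0.6,0,0,0,0],
    [2.5,-0.9,0,0,0,0],
    [3.4,-1.1,0,0,0,0],
    [4.3,-1.2,0,0,0,0],
    [5.2,-1.2,0,0,0,0],
    [6.1,-1.2,0,0,0,0],
    [7.0,-1.1,0,0,0,0],
    [8.0,-0.9,0,0,0,0],
    [9.0,-0.6,0,0,0,0],
    [10.0,-0.5,0,0,0,0],
    [12.0,-0.4,0,0,0,0],
  ],
)

```text
t: 8.88
eef_pos: [466.1, 31.5, 272.6]
tcp_rot: [3.141, 0.0, 1.571]
ft_force: [1.1, -1.5, 0.6]
opening: 0.003
```

>>> arm_command(
  steps=[
    [0.5,0,0,0,0,0],
    [0.5,0,0,0,0,0],
    [0.5,0,0,0,0,0],
    [0.5,0,0,0,0,0],
  ],
)

```text
t: 9.22
eef_pos: [465.7, 35.8, 272.7]
tcp_rot: [3.142, -0.0, 1.572]
ft_force: [0.2, -0.0, -0.0]
opening: 0.005
```

```bash
python3 look.py 11
```

```text
9.3167 [465.71879144  35.59535349 272.71438199] [ 0.5097367  -0.22282202  0.45625728]
```

View pics/c11.png

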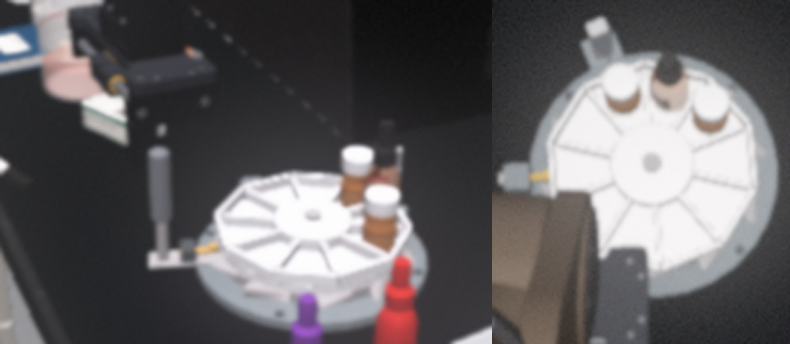

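The bottle is now at crop (668,80), upright, and one step from the post at (600,40). The jar is at the post and the lever is back. Third stroke.

>>> arm_command(
  steps=[
    [-1.2,-0.1,0,0,0,0],
    [-2.4,-0.1,0,0,0,0],
    [-3.0,-0.2,0,0,0,0],
    [-3.5,-0.3,0,0,0,0],
    [-4.0,-0.5,0,0,0,0],
    [-4.5,-0.6,0,0,0,0],
    [-5.0,-0.7,0,0,0,0],
    [-5.5,-0.75,0,0,0,0],
    [-6.0,-0.8,0,0,0,0],
    [-6.5,-0.85,0,0,0,0],
    [-7.0,-0.9,0,0,0,0],
    [-7.5,-0.9,0,0,0,0],
  ],
)

```text
t: 10.32
eef_pos: [456.2, -38.9, 272.6]
tcp_rot: [-3.14, -0.001, 1.572]
ft_force: [-3.5, 4.0, 0.3]
opening: 0.004
```

>>> arm_command(
  steps=[
    [-0.5,0,0,0,0,0],
    [-1.0,0.1,0,0,0,0],
    [-1.5,0.2,0,0,0,0],
    [-2.0,0.3,0,0,0,0],
    [-2.5,0.4,0,0,0,0],
    [-3.0,0.5,0,0,0,0],
    [-3.5,0.65,0,0,0,0],
    [-3.9,0.85,0,0,0,0],
    [-4.3,1.0,0,0,0,0],
    [-4.6,1.1,0,0,0,0],
    [-4.6,1.1,0,0,0,0],
  ],
)

```text
t: 11.23
eef_pos: [467.8, -85.2, 272.6]
tcp_rot: [-3.141, -0.0, 1.571]
ft_force: [-1.6, 3.4, -0.8]
opening: 0.008
```

>>> arm_command(
  steps=[
    [-0.2,0.1,0,0,0,0],
    [-0.4,0.2,0,0,0,0],
    [-0.4,0.2,0,0,0,0],
  ],
)

```text
t: 11.48
eef_pos: [468.8, -87.6, 272.4]
tcp_rot: [-3.137, -0.003, 1.571]
ft_force: [-5.4, 20.0, 4.0]
opening: 0.003
```

Stop reached. I return the lever, back well clear and rise.

>>> arm_command(
  steps=[
    [0.8,-0.3,0,0,0,0],
    [1.6,-0.6,0,0,0,0],
    [2.5,-0.9,0,0,0,0],
    [3.4,-1.1,0,0,0,0],
    [4.3,-1.2,0,0,0,0],
    [5.2,-1.2,0,0,0,0],
    [6.1,-1.2,0,0,0,0],
    [7.0,-1.1,0,0,0,0],
    [8.0,-0.9,0,0,0,0],
    [9.0,-0.6,0,0,0,0],
    [10.0,-0.5,0,0,0,0],
    [12.0,-0.4,0,0,0,0],
  ],
)

```text
t: 12.48
eef_pos: [466.1, 31.5, 272.7]
tcp_rot: [3.141, 0.0, 1.571]
ft_force: [0.5, -0.3, -0.2]
opening: 0.009
```

>>> arm_command(
  steps=[
    [2,0,0,0,0,0],
    [3,0,-3,0,0,0],
    [5,0,-6,0,0,0],
    [8,0,-9,0,0,0],
    [11,0,-11,0,0,0],
    [14,0,-12,0,0,0],
    [17,0,-12,0,0,0],
    [20,0,-12,0,0,0],
    [20,0,-12,0,0,0],
    [20,0,-12,0,0,0],
  ],
)

```text
t: 13.32
eef_pos: [465.1, 232.8, 392.5]
tcp_rot: [-3.141, 0.0, 1.574]
ft_force: [-0.8, -1.1, 0.9]
opening: 0.007
```

```bash
python3 look.py 12; python3 - <<'E'
from h import *
C=np.array([589.5,-55]);P=C+62*np.array([np.cos(np.radians(22.3)),np.sin(np.radians(22.3))])
for z in(137,32):print(z,proj("top",[*P,z]),((proj("top",[*P,z])-[190,130])*2.8*.82+[492,0]))
b=cv2.imread("pics/t12.png").astype(int);m=b.max(2)<75;m[:,:225]=0;m[:,300:]=0;m[:155]=0;m[190:]=0
n,l,s,c=cv2.connectedComponentsWithStats(m.astype(np.uint8))
for i in range(1,n):
  if 20<s[i,4]<400:Q=on("top",*c[i],137)[:2];d=Q-C;print(s[i],c[i],np.hypot(*d),np.degrees(np.arctan2(d[1],d[0])))
E
```

```text
13.4167 [465.34864037 231.14420235 392.49440573] [-0.71558122  0.86072812  0.74624136]
137 [244.12980788 156.75277581] [616.28203889  61.42437326]
32 [247.26104935 172.60577614] [623.4713693   97.82286201]
[225 155   6   9  40] [227.05 158.25] 76.16057547656999 43.60742552431729
[283 155  17  12  93] [293.93548387 158.25806452] 81.1733151368754 -48.77386797490088
```

View pics/c12.png

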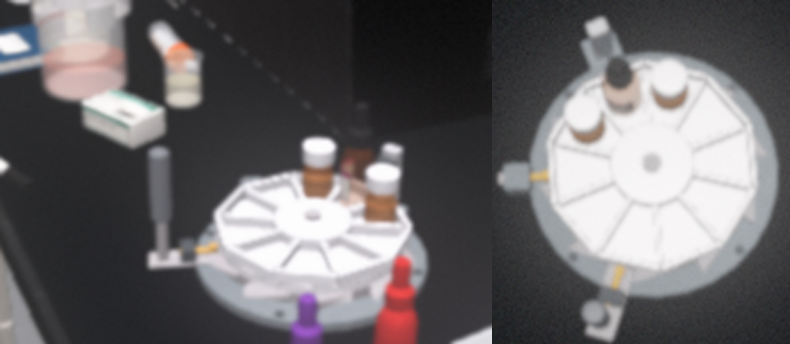

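The dropper stands at the pointer. Its teat is at crop (619,68), against (616,61) predicted for the pick-up point, and its body runs down to about (623,100), against (623,98). It is upright, and the lever is at its left stop with the robot clear.

```bash
python3 -c "
from cell import *
print(job_done())"
```

```text
the job is handed in; nothing more can be done
None
```

The dropper bottle now stands at the pick-up post's pointer, upright, and the job is handed in at about 13.4 s of the 54 s allowed.

It started three compartments short. I gave the lever three full strokes with the closed fingers, each to the firm stop (readings of about 20 N there), and let it come back fully each time.

**Last checks:**
- In the final picture the bottle sits within about 3 mm of the predicted pick-up point, judged by eye.
- The lever is back at its left stop, both jars are in place, and the robot is clear of everything.
- My colour-mask check of the bottle's final angle did not pick out the cap. The final position therefore rests on comparing the picture with the projected pick-up point.

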